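Register a whetstone in its sharpening base

ROBOT

A 6-joint arm with a two-finger parallel gripper is mounted at the origin on a cart in front of the work surface, level with it; the furniture and walls round the work are solid. World frame = base frame: x ahead of the robot, y to its left, z up, the work surface at z = 0. Lengths are in m, angles in degrees, forces in N, time in s.
With the tool pointing down it reaches from about 0.35 to 0.95 m from the base axis. Payload 17.4 kg.
Tool frame: the origin (TCP) lies at the centre of the arm's flange, where the gripper is bolted on; the fingertips stand 186 mm ahead of it and the grasp point (between the pads) lies 167 mm ahead of it; z points along the fingers, y is the line along which they close (so a half turn about z gives the same grasp; the last joint's range is limited). The gripper opens to 93 mm and grips with 3 to 60 N. Pads are 15 mm wide; open, the fingers measure 128 mm over their backs; the gripper's body (75 mm by 188 mm) begins 65 mm behind the grasp point.
Start: joints at [70.6, 6.646, 82.598, -0, 90.757, -2.166], TCP at [0.2, 0.645, 0.405] pointing down, gripper open.
Joint ranges: [-162.19, 162.19], [-47.58, 125.68], [4.15, 143.07], [-65.23, 245.23], [0.69, 171.88], [-170.13, 170.13]. Speed limits (degrees/s): [108.29, 108.29, 127.2, 180, 180, 180].

INTERFACE

Orientations are given as [roll, pitch, yaw] about the fixed x, y, z axes, in that order (R = Rz(yaw) Ry(pitch) Rx(roll)).
In Python, from plant import env, imaging, job_done gives the robot as it stands. The module is installed in compiled form; this text tells all that it offers.
- The arm moves only by the tool drive_tool, never from a script. Its arguments are lists of equal length, an entry for each row: "slide": the shift along the tool's x, y, z in m, a list of three; "roll": the turn about the tool's z in degrees; "claw": the closure, from 0 (fully open) to 1 (shut). In form: {"slide": [[dx, dy, dz], ...], "roll": [roll, ...], "claw": [claw, ...]}. A call has 1 to 5 rows; each row shifts and turns the commanded pose from where the row before left it, along the tool's axes as they then stand; what a row does not reach is not made up. A row lasts 1/12 s, in which the tool goes at most 41.7 mm and 7.16 degrees, less where a joint would pass 70% of its speed; a pose out of reach is approached as far as the arm can. A call is refused whole if a number of a shift passes 0.0417 or a number of a turn 7.16, either way. A call with a gripper value outside its range is refused whole. The fingers move at their own pace and stop on an object; "squeeze" is the grip in N (left out, the last holds). Time passes only in rows, so rows that do not move let the fingers close. It gives the time, the measured TCP pose, the force, the opening and the grip force at its end, in the units of the state.
- env.state(): the state, without advancing time (a new reading comes with each control period).
- imaging.snapshot(name): name is "side" or "top" or "wrist"; returns a dict with "img" (420x560x3 uint8, blue, green, red), "camera_matrix" (3x3 intrinsics, pixels), "extrinsics" (4x4, takes a point from world to camera coordinates). Camera axes: x right, y down, z forward; pixel columns grow to the right and rows downward; lengths in m; the calibration is good to about 2 mm. The wrist camera is an equidistant fisheye: a pixel r from the principal point sees the ray r / f radians off the axis. A picture is of the moment at which its call begins. There is no depth.
- job_done(): hands the job in; it is judged then, once.
The state is a dict: "time_s": time; "q": joint angles; "joint_vel": joint speeds; "joint_torque": joint torques, N m; "tcp_pos": TCP position; "tool_rot": TCP orientation; "wrist_force": force on the tool from outside, world axes, zero at the start; "wrist_torque": the same for the moment, N m; "finger_gap": finger opening in m; "grasp_force": force on a finger pad.
Only numpy, scipy, OpenCV 4.12 (cv2) and the standard library are available. Lean on these libraries where they do the work, as an engineer would, in place of code of your own. Each camera call takes 0.05 s, during which the arm holds its last target. There are 200 camera calls.

TASK

Clear the salt shaker off the sharpening base and stand it upright on the worktop, wholly off the base. Then draw the longer of the two handled whetstones out from under the riser, put it down and let go, take it again by its handle, and push it home on the base: lying flat, long side flush against the whole long fence, nose flush against the nose stop, handle pointing out of the open end. Leave it there, and do not disturb the shorter stone or the other things.

Things in the scene. Friction and masses are not known exactly. Their poses are not given: they have to be found in the camera images.
- long_stone: The longer of two handled whetstones (grey stone on a wooden paddle), 0.25 to 0.5 kg: body 120 mm long, 50 wide, 26 thick, then a handle 70 mm long, 24 wide, 22 thick, with one flat underside and one axis. Origin: underside at the heel, where the handle begins. Axes: +x from the handle towards the nose, z up when it lies flat; it lies the right way up.
- long_stone_body (a point): Centre of the long stone's body, 13 mm above its underside, 60 mm from nose and heel. Axes as the stone. At first only the body can be reached: the handle lies beneath the riser.
- long_stone_handle (a point): Centre of the long stone's handle, 35 mm behind the heel, 11 mm above the underside. Axes as the stone.
- long_stone_nose (a point): Middle of the long stone's flat nose face (the end away from the handle), 13 mm above its underside. Axes as the stone.
- long_stone_heel (a point): Middle of the rear end of the long stone's body (where the handle begins), 13 mm above its underside. Axes as the stone.
- short_stone_body (a point): Centre of the shorter stone's body, 13 mm above its underside: made like the long one, but the body is 85 mm long and it weighs 0.28 kg; +x towards its nose. It lies beside the long one, likewise with its handle under the riser, about 114 mm from axis to axis; either may be on the left. It is to be left alone.
- base: Sharpening base, fixed to the worktop: a wooden bed 140 mm (x) by 120 mm (y), 10 mm thick, with two upright aluminium stops, 14 mm thick and 44 mm tall over the worktop: the long fence along its +y edge, the nose stop at its +x end. The -x and -y sides are open; the handle may stick out past the -x edge. Origin: worktop level under the middle of the bed.
- fence (a point): Middle of the long fence's inner face (y = +60 mm from the base's origin), 27 mm over the worktop; axes as the base. The fence runs 47.5 mm either way along x.
- nose_stop (a point): Middle of the nose stop's inner face (x = +70 mm, y = +28 mm from the base's origin), 27 mm over the worktop; axes as the base. The stop runs 22 mm either way along y.
- bed (a point): Middle of the bed's upper face, 10 mm over the worktop, axes as the base. The salt shaker starts on the bed.
- corner (a point): Where the inner faces of the long fence and of the nose stop would meet, at bed height; axes as the base. A stone that is fully home has its nose face at x = 0 and its axis at y = -25 mm here, its +x along the base's +x.
- riser: Low riser shelf, fixed: board 120 mm deep (x), 280 mm wide (y), underside 60 mm, top 74 mm over the worktop, a panel at each end; things up to 60 mm tall stand on its back half. Origin: worktop level under its middle; open front at x = -60 mm, facing the robot. The stones lie on the worktop, noses out towards the robot, heels about 10 mm behind the front edge.
- salt_shaker: Round glass salt shaker with a grey cap, 44 mm across up to 74 mm height, 34 mm above, 90 mm tall, about 0.1 kg. Origin: centre of its underside, z up.
- shaker_mid (a point): Centre of the salt shaker, 45 mm above its underside.
- mustard_mid (a point): Centre of the mustard jar (50 mm across, 106 mm tall), 53 mm up; it stands loose behind the fence.
- mill_mid (a point): Centre of the wooden pepper mill (58 mm across, 165 mm tall), 82 mm up; it stands loose beyond the nose stop.
- packet_mid (a point): Centre of the upright coffee packet (37 mm x 64 mm, 94 mm tall), 47 mm up; it stands loose beside the front of the riser, on the side of the base.

How it is judged (in metres and radians):
On the way, in this order (a step that is already met when the one before it is completed fails the run):
1. the salt shaker stands upright on the worktop, wholly off the base, let go ((x of shaker_mid in the frame of bed above 0.108 m or x of shaker_mid in the frame of bed below -0.092 m or y of shaker_mid in the frame of bed above 0.096 m or y of shaker_mid in the frame of bed below -0.082 m) and height (world z) of shaker_mid between 0.038 and 0.052 m and angle between shaker_mid's own z axis and vertical below 0.1 rad and linear speed of salt_shaker below 0.02 m/s and contact force between the fingers and salt_shaker below 0.1 N), for 0.2 s.
2. the long stone is drawn fully out from under the riser, put down lying flat (on worktop or base) and let go (horizontal distance between long_stone_handle and riser above 0.1 m and height (world z) of long_stone_body below 0.03 m and angle between long_stone_body's own z axis and vertical below 0.15 rad and contact force between the fingers and long_stone below 0.1 N and linear speed of long_stone below 0.03 m/s), for 0.2 s.
3. the long stone is taken by its handle (distance between the grasp point and long_stone_handle below 0.045 m and contact force between the fingers and long_stone above 1 N), for 0.2 s.
At the end, for the whole second after the job is handed in: The long stone lies flat on the bed, nose towards the nose stop within 3 mm of it, its long side within about 3 mm of the long fence at both nose and heel, at rest; the salt shaker stands upright on the worktop wholly off the base, released and at rest (all of step 1 and x of long_stone_nose in the frame of corner between -0.003 and 0.003 m and y of long_stone_nose in the frame of corner between -0.0278 and -0.023 m and y of long_stone_heel in the frame of corner between -0.0278 and -0.023 m and x of long_stone_heel in the frame of corner below -0.1 m and height (world z) of long_stone_nose between 0.02 and 0.026 m and angle between long_stone_nose's own z axis and vertical below 0.03 rad and linear speed of long_stone below 0.02 m/s); the robot touches nothing.
It fails at once if the mustard jar is knocked (moved over 30 mm or tipped over 0.3 rad) (distance of mustard_mid from where it was at the start of the episode above 0.03 m or angle between mustard_mid's own z axis and vertical above 0.3 rad).
It fails at once if the pepper mill is knocked (moved over 30 mm or tipped over 0.3 rad) (distance of mill_mid from where it was at the start of the episode above 0.03 m or angle between mill_mid's own z axis and vertical above 0.3 rad).
It fails at once if the coffee packet is knocked (moved over 30 mm or tipped over 0.3 rad) (distance of packet_mid from where it was at the start of the episode above 0.03 m or angle between packet_mid's own z axis and vertical above 0.3 rad).
It fails at once if the shorter stone is moved over 30 mm (distance of short_stone_body from where it was at the start of the episode above 0.03 m).
It fails at once if the salt shaker is tipped over (0.5 rad) (angle between shaker_mid's own z axis and vertical above 0.5 rad).
It also fails if it takes over 72 s, if anything falls off the work surface, if the arm or the gripper's body presses on something with over 40 N, if the wrist force passes 120 N, or if a joint passes its speed limit or range.

## Working session

There is one attempt and no reset: what is moved stays moved. The work goes in short steps, Python scripts to look and compute and a tool call to move; the robot and the scene stay as the last step left them, time stands still between calls to the robot, and variables do not carry over. Pictures are saved under pics/ and viewed, at most 10 in all, crops included, and the job is handed in when it is done.

Besides the shell and the picture viewer there is one more tool, called as name(argument=value, ...) on one line, values as JSON. drive_tool: Moves the arm, as the interface text tells. Its arguments: {"type":"object","properties":{"slide":{"type":"array","items":{"type":"array","items":{"type":"number"}}},"roll":{"type":"array","items":{"type":"number"}},"claw":{"type":"array","items":{"type":"number"}},"squeeze":{"type":"number"}},"required":["slide","roll","claw"]}

```bash
mkdir -p pics
cat > h.py <<'E'
import numpy as np, cv2
from plant import env, imaging, job_done
def snap(n,f=None):
    s=imaging.snapshot(n)
    if f: cv2.imwrite('pics/'+f,s['img'])
    return s
def ray(s,u,v,fish=False):
    K=np.array(s['camera_matrix']);E=np.array(s['extrinsics'])
    x=(u-K[0,2])/K[0,0];y=(v-K[1,2])/K[1,1]
    if fish:
        r=np.hypot(x,y);d=np.array([x/r*np.sin(r),y/r*np.sin(r),np.cos(r)]) if r>1e-9 else np.array([0,0,1.])
    else: d=np.array([x,y,1.])
    R=E[:3,:3];return -R.T@E[:3,3],R.T@d
def pt(s,u,v,z,fish=False):
    o,d=ray(s,u,v,fish);return o+d*(z-o[2])/d[2]
E
python3 - <<'E'
from h import *
for n in('top','side'):
    s=snap(n,n+'1.png');o,d=ray(s,280,210);print(n,o,d)
    np.savez(n+'1.npz',**{k:np.array(s[k]) for k in s})
print(env.state())
E
```

```text
top [ 0.39216695 -0.0311676   1.22727398] [ 0.15728576 -0.00414272 -0.98756822]
side [ 0.05452112 -0.18813602  0.99654162] [ 0.48336069  0.12093526 -0.86714656]
{'time_s': 0.1, 'q': array([ 7.05991165e+01,  6.67053220e+00,  8.26316567e+01, -5.04786905e-04,
        9.07578332e+01, -2.16364892e+00]), 'joint_vel': array([ 0.03687422, -0.10123509, -0.16095994, -0.04383348,  0.1506221 ,
       -0.07117458]), 'joint_torque': array([ 2.11960563e-03, -7.22890592e+01, -6.23866224e+01,  7.81876501e-02,
        2.27972871e-02, -9.98180167e-05]), 'tcp_pos': array([0.20000881, 0.64469138, 0.40409168]), 'tool_rot': array([-1.79940002e+02, -1.76167269e-03,  1.62762758e+02]), 'wrist_force': array([ 0.42987573,  0.03359257, -0.09185344]), 'wrist_torque': array([ 0.02749864,  0.00103243, -0.05004571]), 'grasp_force': 0.0, 'finger_gap': 0.09311179600861143}
```

View pics/top1.png

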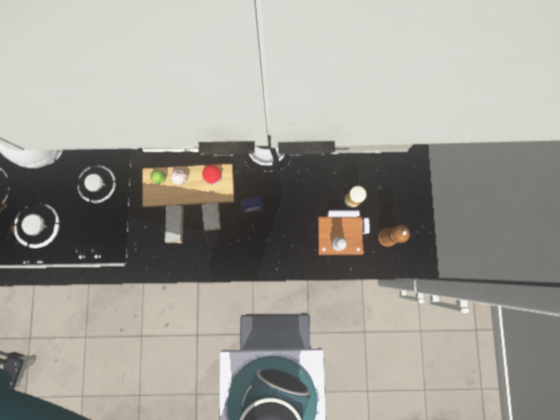

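View pics/side1.png

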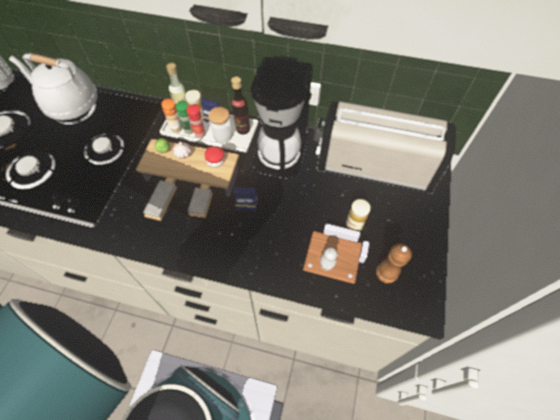

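The top view shows the long stone on the left (174,224), the short one at (211,217), the packet at (251,204) and the base at (341,236). The fence is on the base's far side (+x world) and the nose stop is on the right (-y world). The shaker is at (340,244).

Run:
```python
from h import *
t=dict(np.load('top1.npz'));sd=dict(np.load('side1.npz'))
for s,n,b in((t,'top',(130,150,420,270)),(sd,'side',(130,130,420,300))):
    hsv=cv2.cvtColor(s['img'],cv2.COLOR_BGR2HSV)
    H,S,V=[hsv[...,i].astype(int) for i in range(3)]
    masks={'wood':((H<15)&(S>110)&(V>90),.01),'grey':((S<70)&(V>60)&(V<175),.026),'white':((S<60)&(V>175),.044),'riser':((H>10)&(H<25)&(S>80)&(V>60),.074)}
    for k,(m,z) in masks.items():
        m=m.astype(np.uint8);w=np.zeros_like(m);w[b[1]:b[3],b[0]:b[2]]=m[b[1]:b[3],b[0]:b[2]]
        c,_=cv2.findContours(w,0,2)
        for c in c:
            if cv2.contourArea(c)<40: continue
            r=cv2.minAreaRect(c);bx=cv2.boxPoints(r)
            print(n,k,np.round(r[0]),np.round(r[1]),round(r[2]),'w',pt(s,*r[0],z).round(3)[:2],[list(pt(s,*p,z).round(3)[:2]) for p in bx])
a=cv2.resize(t['img'][160:270,130:260],None,fx=3.0,fy=3.0,interpolation=2);c=cv2.resize(t['img'][160:270,300:430],None,fx=3,fy=3,interpolation=2)
cv2.imwrite('pics/c1.png',np.hstack([a,c]))
```

```text
top wood [394. 236.] [16. 32.] 74 w [ 0.495 -0.398] [[np.float64(0.508), np.float64(-0.343)], [np.float64(0.533), np.float64(-0.442)], [np.float64(0.482), np.float64(-0.453)], [np.float64(0.457), np.float64(-0.354)]]
top wood [340. 235.] [38. 45.] 90 w [ 0.501 -0.228] [[np.float64(0.564), np.float64(-0.158)], [np.float64(0.561), np.float64(-0.303)], [np.float64(0.44), np.float64(-0.297)], [np.float64(0.442), np.float64(-0.154)]]
top wood [211. 173.] [18. 18.] 90 w [0.713 0.188] [[np.float64(0.744), np.float64(0.218)], [np.float64(0.743), np.float64(0.158)], [np.float64(0.682), np.float64(0.158)], [np.float64(0.684), np.float64(0.217)]]
top grey [352. 256.] [27. 63.] 90 w [ 0.435 -0.26 ] [[np.float64(0.479), np.float64(-0.163)], [np.float64(0.475), np.float64(-0.361)], [np.float64(0.391), np.float64(-0.356)], [np.float64(0.395), np.float64(-0.16)]]
top grey [366. 228.] [24.  9.] 90 w [ 0.521 -0.309] [[np.float64(0.559), np.float64(-0.296)], [np.float64(0.559), np.float64(-0.325)], [np.float64(0.482), np.float64(-0.321)], [np.float64(0.483), np.float64(-0.293)]]
top grey [174. 224.] [2
[... 9150 characters left out ...]
64(-0.43)], [np.float64(0.423), np.float64(-0.378)]]
side riser [333. 257.] [55. 43.] 14 w [ 0.469 -0.226] [[np.float64(0.411), np.float64(-0.156)], [np.float64(0.534), np.float64(-0.156)], [np.float64(0.531), np.float64(-0.3)], [np.float64(0.41), np.float64(-0.291)]]
side riser [357. 217.] [20. 10.] 19 w [ 0.602 -0.268] [[np.float64(0.59), np.float64(-0.24)], [np.float64(0.621), np.float64(-0.244)], [np.float64(0.613), np.float64(-0.297)], [np.float64(0.583), np.float64(-0.292)]]
side riser [187. 164.] [100.  41.] 10 w [0.651 0.248] [[np.float64(0.575), np.float64(0.381)], [np.float64(0.722), np.float64(0.425)], [np.float64(0.731), np.float64(0.109)], [np.float64(0.588), np.float64(0.086)]]
```

View pics/c1.png

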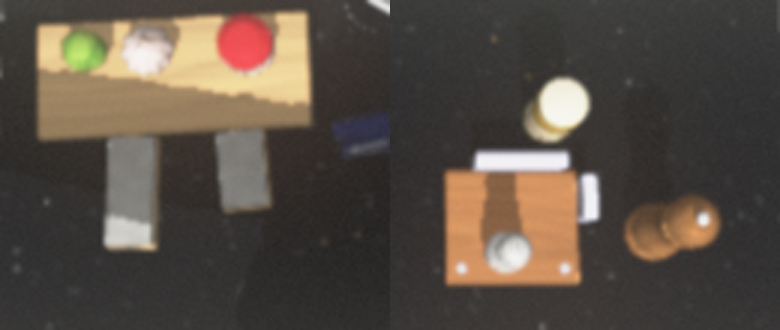

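The crops give me the base edges and the stones' outlines, and the shaker cap is at about (341.7, 243.3). Next is a row planner, then the move over the base.

```bash
cat >> h.py <<'E'
def plan(x,y,z,yaw,n=None):
    """rows to TCP x,y,z (tool down) with yaw"""
    st=env.state();p=np.array(st['tcp_pos']);c=st['tool_rot'][2]
    d=np.array([x,y,z])-p;r=-((yaw-c+180)%360-180)   # roll
    if abs(r)<.3:r=0
    n=n or max(int(np.ceil(np.linalg.norm(d)/.040)),int(np.ceil(abs(r)/7)),1)
    S=[]
    for i in range(n):
        a=np.radians(c-r*i/n);D=d/n
        S.append([round(float(v),4) for v in (np.cos(a)*D[0]+np.sin(a)*D[1],np.sin(a)*D[0]-np.cos(a)*D[1],-D[2])])
    print('rows',n,'roll',round(r/n,2))
    for i in range(0,n,5):print(S[i:i+5])
def cross(s1,p1,s2,p2):
    o1,d1=ray(s1,*p1);o2,d2=ray(s2,*p2)
    k=np.linalg.lstsq(np.c_[d1,-d2],o2-o1,rcond=None)[0]
    return (o1+d1*k[0]+o2+d2*k[1])/2
E
python3 - <<'E'
from h import *
t=dict(np.load('top1.npz'));sd=dict(np.load('side1.npz'))
print(pt(t,341.7,243.3,.085),pt(sd,331,251,.085))
print('edge',pt(t,280,283,0),pt(sd,250,300,0), 'mustard',pt(t,358,194,.106), 'mill', pt(t,402,234,.165))
plan(.42,-.18,.42,90)
E
```

```text
[ 0.46978767 -0.21853288  0.085     ] [ 0.47843185 -0.21751326  0.085     ]
edge [ 0.35374642 -0.03186751  0.        ] [ 0.32732485 -0.04108897  0.        ] mustard [ 0.61484314 -0.27028066  0.106     ] mill [ 0.48713073 -0.37470791  0.165     ]
rows 22 roll 3.31
[[-0.0207, -0.0328, -0.0007], [-0.0225, -0.0316, -0.0007], [-0.0243, -0.0302, -0.0007], [-0.026, -0.0288, -0.0007], [-0.0276, -0.0272, -0.0007]]
[[-0.0292, -0.0256, -0.0007], [-0.0306, -0.0239, -0.0007], [-0.0319, -0.0221, -0.0007], [-0.0331, -0.0202, -0.0007], [-0.0342, -0.0182, -0.0007]]
[[-0.0352, -0.0162, -0.0007], [-0.0361, -0.0142, -0.0007], [-0.0369, -0.0121, -0.0007], [-0.0375, -0.0099, -0.0007], [-0.038, -0.0078, -0.0007]]
[[-0.0384, -0.0055, -0.0007], [-0.0387, -0.0033, -0.0007], [-0.0388, -0.0011, -0.0007], [-0.0388, 0.0012, -0.0007], [-0.0386, 0.0034, -0.0007]]
[[-0.0384, 0.0056, -0.0007], [-0.038, 0.0078, -0.0007]]
```

drive_tool(slide=[[-0.021, -0.033, 0], [-0.022, -0.032, 0], [-0.024, -0.03, 0], [-0.026, -0.029, 0], [-0.028, -0.027, 0]], roll=[3.3, 3.3, 3.3, 3.3, 3.3], claw=[0, 0, 0, 0, 0])

```text
time_s: 0.52
tcp_pos: [0.2498, 0.4553, 0.4042]
tool_rot: [-180.0, 0.0, 146.1]
wrist_force: [0.0, -1.2, 0.4]
finger_gap: 0.0931
grasp_force: 0.0
```

drive_tool(slide=[[-0.029, -0.026, 0], [-0.031, -0.024, 0], [-0.032, -0.022, 0], [-0.033, -0.02, 0], [-0.034, -0.018, 0]], roll=[3.3, 3.3, 3.3, 3.3, 3.3], claw=[0, 0, 0, 0, 0])

```text
time_s: 0.93
tcp_pos: [0.2999, 0.2678, 0.4045]
tool_rot: [180.0, 0.0, 129.6]
wrist_force: [0.4, -1.2, 0.1]
finger_gap: 0.0929
grasp_force: 0.0
```

drive_tool(slide=[[-0.035, -0.016, 0], [-0.036, -0.014, 0], [-0.037, -0.012, 0], [-0.0375, -0.01, 0], [-0.038, -0.008, 0]], roll=[3.3, 3.3, 3.3, 3.3, 3.3], claw=[0, 0, 0, 0, 0])

```text
time_s: 1.35
tcp_pos: [0.35, 0.0808, 0.4048]
tool_rot: [180.0, 0.0, 113.1]
wrist_force: [1.5, 0.5, 0.3]
finger_gap: 0.0931
grasp_force: 0.0
```

drive_tool(slide=[[-0.038, -0.006, 0], [-0.039, -0.003, 0], [-0.039, -0.001, 0], [-0.039, 0.001, 0], [-0.039, 0.003, 0]], roll=[3.3, 3.3, 3.3, 3.3, 3.3], claw=[0, 0, 0, 0, 0])

```text
time_s: 1.77
tcp_pos: [0.4001, -0.1078, 0.4047]
tool_rot: [180.0, 0.0, 96.6]
wrist_force: [0.4, 1.2, 0.7]
finger_gap: 0.0931
grasp_force: 0.0
```

drive_tool(slide=[[-0.038, 0.006, 0], [-0.038, 0.008, 0], [0, 0, 0]], roll=[3.3, 3.3, 0], claw=[0, 0, 0])

```text
time_s: 2.02
tcp_pos: [0.4218, -0.1848, 0.4037]
tool_rot: [-179.9, 0.0, 89.7]
wrist_force: [0.8, 1.1, 0.0]
finger_gap: 0.0932
grasp_force: 0.0
```

Run:
```python
from h import *
s=snap('wrist','w1.png');np.savez('w1.npz',**{k:np.array(s[k]) for k in s})
st=env.state();print(st['time_s'],st['tcp_pos'],st['tool_rot'],st['q']); print(s['camera_matrix'],ray(s,280,210,True))
```

```text
2.0667 [ 0.42136818 -0.18268617  0.40379433] [-1.79886557e+02 -4.03686470e-02  8.98988346e+01] [-2.66185803e+01 -2.10450833e+01  1.07839490e+02 -1.45515967e-02
  9.33251257e+01 -2.65182837e+01]
[[325.1922621    0.         275.8562196 ]
 [  0.         325.1922621  211.30100681]
 [  0.           0.           1.        ]] (array([ 0.42253248, -0.10891769,  0.38280957]), array([ 0.01012376, -0.27365023, -0.96177599]))
```

View pics/w1.png

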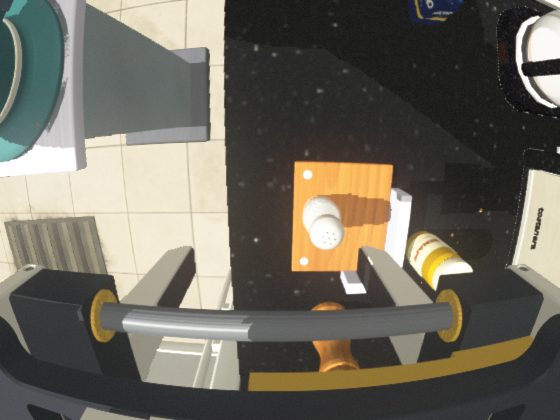

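Wrist view: the bed spans about (293–392, 162–271), with the shaker cap top at (326,234). The fence is at (399,225), the stop at (352,282), the mustard jar at (440,258) and the mill at (335,335).

Run:
```python
from h import *
s=dict(np.load('w1.npz'));hsv=cv2.cvtColor(s['img'],cv2.COLOR_BGR2HSV)
H,S,V=[hsv[...,i].astype(int) for i in range(3)]
m=((H<22)&(S>120)&(V>90)).astype(np.uint8);m[:, :285]=0;m[:,400:]=0;m[:155]=0;m[276:]=0
c=max(cv2.findContours(m,0,1)[0],key=cv2.contourArea)[:,0]
P=np.array([pt(s,u,v,.01,True)[:2] for u,v in c]);print(P.min(0),P.max(0))
ctr=np.array([.501,-.229])
def fit(a,sgn,lim):  # a: axis normal
    o=1-a;q=P[(abs(P[:,o]-ctr[o])<lim)];e=np.median(q[:,a][(q[:,a]-ctr[a])*sgn>.045])
    q=q[abs(q[:,a]-e)<.006];k=np.polyfit(q[:,o]-ctr[o],q[:,a],1)
    r=q[:,a]-np.polyval(k,q[:,o]-ctr[o]);q=q[abs(r)<.002];k=np.polyfit(q[:,o]-ctr[o],q[:,a],1)
    print('xy'[a],sgn,'slope deg',np.degrees(np.arctan(k[0])).round(2),'pos',k[1].round(4),len(q))
fit(0,1,.06);fit(0,-1,.06);fit(1,1,.05);fit(1,-1,.05)
print('cap',pt(s,326,234,.09,True))
```

```text
[ 0.44007649 -0.29718518] [ 0.56301697 -0.15595529]
x 1 slope deg 1.98 pos 0.5596 78
x -1 slope deg 0.81 pos 0.4412 95
y 1 slope deg -0.91 pos -0.1567 82
y -1 slope deg 0.13 pos -0.2964 58
cap [ 0.47006028 -0.21647452  0.09      ]
```

drive_tool(slide=[[-0.015, 0.024, 0.02], [-0.015, 0.024, 0.03], [0, 0, 0.035], [0, 0, 0.035], [0, 0, 0.035]], roll=[0, 0, 0, 0, 0], claw=[0, 0, 0, 0, 0], squeeze=12)

```text
time_s: 2.48
tcp_pos: [0.4691, -0.209, 0.2481]
tool_rot: [-180.0, -0.0, 90.2]
wrist_force: [1.5, -0.1, 1.0]
finger_gap: 0.0927
grasp_force: 0.0
```

drive_tool(slide=[[0, 0, 0.03], [0, 0, 0], [0, 0, 0], [0, 0, 0], [0, 0, 0]], roll=[0, 0, 0, 0, 0], claw=[0, 0.4, 0.6, 0.7, 0.7])

```text
time_s: 2.9
tcp_pos: [0.4698, -0.2099, 0.2223]
tool_rot: [179.8, 0.1, 90.2]
wrist_force: [0.6, 0.1, 0.3]
finger_gap: 0.0711
grasp_force: 0.0
```

drive_tool(slide=[[0, 0, 0], [0, 0, 0], [0, 0, 0]], roll=[0, 0, 0], claw=[0.7, 0.7, 0.7])

```text
time_s: 3.15
tcp_pos: [0.4693, -0.21, 0.2207]
tool_rot: [179.9, 0.0, 90.2]
wrist_force: [1.0, -0.7, 0.8]
finger_gap: 0.0511
grasp_force: 0.0
```

drive_tool(slide=[[-0.002, 0, 0], [0, 0, 0], [0, 0, 0], [0, 0, 0], [0, 0, 0]], roll=[0, 0, 0, 0, 0], claw=[0.7, 0.7, 0.7, 0.7, 0.7])

```text
time_s: 3.57
tcp_pos: [0.4693, -0.2121, 0.2201]
tool_rot: [180.0, 0.0, 90.2]
wrist_force: [2.2, -0.8, 5.2]
finger_gap: 0.0415
grasp_force: 12.0
```

drive_tool(slide=[[0, 0, -0.02], [0, 0, -0.03], [0, 0, -0.02]], roll=[0, 0, 0], claw=[0.7, 0.7, 0.7])

```text
time_s: 3.82
tcp_pos: [0.4691, -0.2119, 0.2912]
tool_rot: [-180.0, -0.0, 90.2]
wrist_force: [0.9, -0.3, 0.2]
finger_gap: 0.0412
grasp_force: 12.0
```

drive_tool(slide=[[0.03, -0.005, 0], [0.04, -0.008, 0], [0.04, -0.008, 0], [0.04, -0.008, 0], [0.04, -0.008, 0]], roll=[0, 0, 0, 0, 0], claw=[0.7, 0.7, 0.7, 0.7, 0.7])

```text
time_s: 4.23
tcp_pos: [0.4306, -0.0206, 0.2893]
tool_rot: [-180.0, -0.0, 90.1]
wrist_force: [1.5, 0.4, -0.7]
finger_gap: 0.0417
grasp_force: 12.0
```

drive_tool(slide=[[0.035, -0.003, 0.01], [0.017, 0, 0.02], [0, 0, 0.025], [0, 0, 0.015], [0, 0, 0.007]], roll=[0, 0, 0, 0, 0], claw=[0.7, 0.7, 0.7, 0.7, 0.7])

```text
time_s: 4.65
tcp_pos: [0.4276, 0.0304, 0.2102]
tool_rot: [-179.8, 0.0, 90.2]
wrist_force: [-0.7, 0.3, -0.3]
finger_gap: 0.0416
grasp_force: 12.0
```

drive_tool(slide=[[0, 0, 0.002], [0, 0, 0]], roll=[0, 0], claw=[0.7, 0.7])

```text
time_s: 4.82
tcp_pos: [0.4286, 0.0297, 0.2108]
tool_rot: [-180.0, 0.0, 90.1]
wrist_force: [0.4, -0.7, -0.8]
finger_gap: 0.0415
grasp_force: 12.0
```

drive_tool(slide=[[0, 0, 0.001], [0, 0, 0]], roll=[0, 0], claw=[0.7, 0.7])

```text
time_s: 4.98
tcp_pos: [0.4287, 0.0297, 0.2105]
tool_rot: [179.9, 0.0, 90.1]
wrist_force: [-0.5, -0.2, -0.8]
finger_gap: 0.0416
grasp_force: 12.0
```

drive_tool(slide=[[0, 0, 0.001], [0, 0, 0]], roll=[0, 0], claw=[0.7, 0.7])

```text
time_s: 5.15
tcp_pos: [0.4288, 0.0298, 0.2096]
tool_rot: [179.9, 0.0, 90.1]
wrist_force: [-1.7, -0.5, 4.3]
finger_gap: 0.042
grasp_force: 12.0
```

drive_tool(slide=[[0, 0, 0], [0, 0, 0], [0, 0, 0], [0, 0, -0.02], [0, 0, -0.04]], roll=[0, 0, 0, 0, 0], claw=[0.2, 0, 0, 0, 0])

```text
time_s: 5.57
tcp_pos: [0.4275, 0.0299, 0.2655]
tool_rot: [-179.6, 0.0, 90.2]
wrist_force: [0.6, 0.7, -0.5]
finger_gap: 0.0698
grasp_force: 0.0
```

drive_tool(slide=[[0, 0, -0.04], [0, 0, -0.04], [0, 0, -0.02]], roll=[0, 0, 0], claw=[0, 0, 0])

```text
time_s: 5.82
tcp_pos: [0.4284, 0.0299, 0.3737]
tool_rot: [179.7, -0.0, 90.2]
wrist_force: [1.4, -0.0, 1.7]
finger_gap: 0.0896
grasp_force: 0.0
```

Run:
```python
from h import *
plan(.46,.27,.38,0)
```

```text
rows 13 roll 6.94
[[0.0185, 0.0025, -0.0005], [0.0186, 0.0002, -0.0005], [0.0185, -0.002, -0.0005], [0.0181, -0.0042, -0.0005], [0.0175, -0.0064, -0.0005]]
[[0.0166, -0.0085, -0.0005], [0.0155, -0.0104, -0.0005], [0.0141, -0.0122, -0.0005], [0.0125, -0.0138, -0.0005], [0.0108, -0.0152, -0.0005]]
[[0.0088, -0.0164, -0.0005], [0.0068, -0.0173, -0.0005], [0.0046, -0.018, -0.0005]]
```

drive_tool(slide=[[0.0185, 0.002, 0], [0.0185, 0, 0], [0.0185, -0.002, 0], [0.018, -0.004, 0], [0.0175, -0.006, 0]], roll=[6.9, 6.9, 6.9, 6.9, 6.9], claw=[0, 0, 0, 0, 0])

```text
time_s: 6.23
tcp_pos: [0.4403, 0.1227, 0.3688]
tool_rot: [180.0, -0.0, 55.3]
wrist_force: [0.3, 0.0, -0.2]
finger_gap: 0.0927
grasp_force: 0.0
```

drive_tool(slide=[[0.0165, -0.0085, 0], [0.0155, -0.01, 0], [0.014, -0.012, 0], [0.0125, -0.014, 0], [0.011, -0.015, 0]], roll=[6.9, 6.9, 6.9, 6.9, 6.9], claw=[0, 0, 0, 0, 0])

```text
time_s: 6.65
tcp_pos: [0.4526, 0.2148, 0.3687]
tool_rot: [180.0, 0.0, 20.8]
wrist_force: [-0.6, 1.2, -0.3]
finger_gap: 0.0926
grasp_force: 0.0
```

drive_tool(slide=[[0.009, -0.016, 0], [0.007, -0.017, 0], [0.0045, -0.018, 0], [0, 0, 0]], roll=[6.9, 6.9, 6.9, 0], claw=[0, 0, 0, 0])

```text
time_s: 6.98
tcp_pos: [0.4601, 0.2707, 0.3684]
tool_rot: [-180.0, 0.0, 0.1]
wrist_force: [0.1, -0.1, 0.5]
finger_gap: 0.0928
grasp_force: 0.0
```

Run:
```python
from h import *
s=snap('wrist','w2.png');np.savez('w2.npz',**{k:np.array(s[k]) for k in s})
st=env.state();print(st['time_s'],st['tcp_pos'],st['tool_rot'],st['q'])
```

```text
7.0333 [0.45996156 0.26957672 0.36836615] [1.79982145e+02 4.31966685e-02 5.68709112e-01] [ 2.76316191e+01 -1.05460381e+01  1.02723718e+02  3.75551852e-03
  8.78689102e+01  1.17062762e+02]
```

View pics/w2.png

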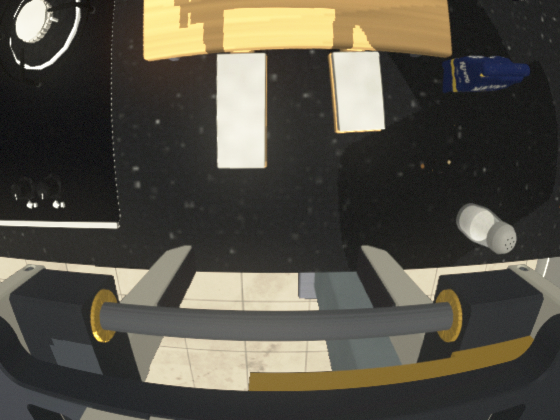

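The long stone's top face spans (217–267, 53–168), the short stone is at (357,92), and the shaker stands upright at (487,228).

Run:
```python
from h import *
s=dict(np.load('w2.npz'));hsv=cv2.cvtColor(s['img'],cv2.COLOR_BGR2HSV)
m=((hsv[...,1]<60)&(hsv[...,2]>150)).astype(np.uint8);m[:40]=0;m[175:]=0;m[:,:200]=0;m[:,285:]=0
c=max(cv2.findContours(m,0,1)[0],key=cv2.contourArea)[:,0]
P=np.array([pt(s,u,v,.026,True)[:2] for u,v in c])
r=cv2.minAreaRect((P*1000).astype(np.float32));print(r,cv2.boxPoints(r).round(1))
```

```text
((548.0157470703125, 304.6613464355469), (47.9096565246582, 114.50125122070312), 89.30207061767578) [[490.5 281.4]
 [605.  280. ]
 [605.6 327.9]
 [491.1 329.3]]
```

drive_tool(slide=[[0.03, -0.012, 0], [0.03, -0.012, 0.02], [0.028, -0.01, 0.03], [0, 0, 0.035], [0, 0, 0.035]], roll=[1, 0, 0, 0, 0], claw=[0, 0, 0, 0, 0], squeeze=45)

```text
time_s: 7.45
tcp_pos: [0.5487, 0.3014, 0.2476]
tool_rot: [180.0, -0.0, -0.3]
wrist_force: [-0.2, 0.3, -0.2]
finger_gap: 0.0924
grasp_force: 0.0
```

drive_tool(slide=[[0, 0, 0.03], [0, 0, 0.02], [0, 0, 0], [0, 0, 0]], roll=[0, 0, 0, 0], claw=[0, 0, 0, 0])

```text
time_s: 7.78
tcp_pos: [0.5477, 0.3015, 0.199]
tool_rot: [180.0, 0.1, -0.4]
wrist_force: [-0.6, -0.6, 1.2]
finger_gap: 0.0928
grasp_force: 0.0
```

drive_tool(slide=[[0, -0.003, 0.004], [0, 0, 0.005], [0, 0, 0], [0, 0, 0], [0, 0, 0]], roll=[0, 0, 0, 0, 0], claw=[0, 0, 0.6, 0.6, 0.6])

```text
time_s: 8.2
tcp_pos: [0.5478, 0.3052, 0.1908]
tool_rot: [-180.0, -0.0, -0.5]
wrist_force: [-0.2, 0.7, -0.4]
finger_gap: 0.0776
grasp_force: 0.0
```

drive_tool(slide=[[0, 0, 0], [0, 0, 0], [0, 0, 0], [0, 0, 0], [0, 0, 0]], roll=[0, 0, 0, 0, 0], claw=[0.6, 0.6, 0.6, 0.6, 0.6])

```text
time_s: 8.62
tcp_pos: [0.5477, 0.3052, 0.1903]
tool_rot: [-180.0, -0.0, -0.5]
wrist_force: [-0.1, 1.2, 1.3]
finger_gap: 0.0493
grasp_force: 45.0
```

drive_tool(slide=[[0, 0, -0.008], [-0.02, 0, 0], [-0.03, 0, 0], [-0.03, 0, 0], [-0.03, 0, 0]], roll=[0, 0, 0, 0, 0], claw=[0.6, 0.6, 0.6, 0.6, 0.6])

```text
time_s: 9.03
tcp_pos: [0.4365, 0.3059, 0.198]
tool_rot: [180.0, 0.0, -0.6]
wrist_force: [-0.2, 0.3, -3.1]
finger_gap: 0.0496
grasp_force: 45.0
```

drive_tool(slide=[[-0.03, 0, 0], [-0.01, 0, -0.03], [0, 0, -0.04], [0, 0, -0.04], [0, 0, 0]], roll=[0, 0, 0, 0, 0], claw=[0.6, 0.6, 0.6, 0.6, 0.6])

```text
time_s: 9.45
tcp_pos: [0.3981, 0.3071, 0.3166]
tool_rot: [-179.7, -0.5, -0.5]
wrist_force: [1.1, 0.1, -1.9]
finger_gap: 0.0495
grasp_force: 45.0
```

Run:
```python
from h import *
st=env.state();print(st['tcp_pos'],st['finger_gap'],st['grasp_force'])
plan(.5,-.22,.308,89.5)
snap('side','s2.png')
```

```text
[0.3980505  0.30706315 0.31663044] 0.04952660907817885 44.98826265335083
rows 14 roll -6.43
[[0.0076, 0.0376, 0.0006], [0.0034, 0.0382, 0.0006], [-0.0009, 0.0383, 0.0006], [-0.0052, 0.038, 0.0006], [-0.0094, 0.0372, 0.0006]]
[[-0.0135, 0.0359, 0.0006], [-0.0175, 0.0341, 0.0006], [-0.0212, 0.032, 0.0006], [-0.0246, 0.0294, 0.0006], [-0.0278, 0.0264, 0.0006]]
[[-0.0306, 0.0232, 0.0006], [-0.033, 0.0196, 0.0006], [-0.0349, 0.0158, 0.0006], [-0.0365, 0.0118, 0.0006]]
```

View pics/s2.png

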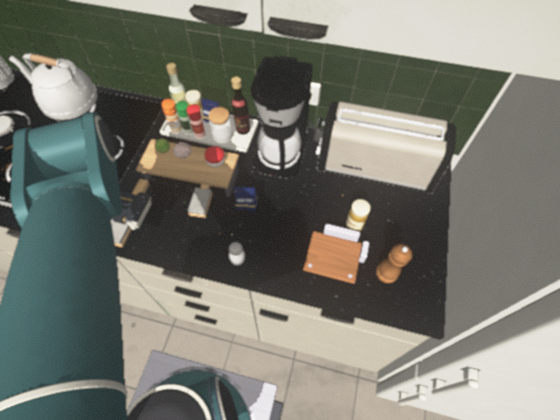

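The stone is held clear of the riser at about (135,215), and the shaker stands at (236,254) on the worktop. Next I carry the stone to the base.

drive_tool(slide=[[0.008, 0.037, 0], [0.003, 0.038, 0], [-0.001, 0.038, 0], [-0.005, 0.038, 0], [-0.009, 0.037, 0]], roll=[-6.4, -6.4, -6.4, -6.4, -6.4], claw=[0.6, 0.6, 0.6, 0.6, 0.6])

```text
time_s: 9.92
tcp_pos: [0.4321, 0.1247, 0.3067]
tool_rot: [-180.0, 0.1, 30.6]
wrist_force: [1.2, -0.1, -4.0]
finger_gap: 0.05
grasp_force: 45.0
```

drive_tool(slide=[[-0.0135, 0.036, 0], [-0.0175, 0.034, 0], [-0.021, 0.032, 0], [-0.0245, 0.029, 0], [-0.028, 0.026, 0]], roll=[-6.4, -6.4, -6.4, -6.4, -6.4], claw=[0.6, 0.6, 0.6, 0.6, 0.6])

```text
time_s: 10.33
tcp_pos: [0.4591, -0.0525, 0.3068]
tool_rot: [-179.9, 0.0, 60.6]
wrist_force: [1.1, 0.5, -3.8]
finger_gap: 0.0494
grasp_force: 45.0
```

drive_tool(slide=[[-0.0305, 0.023, 0], [-0.033, 0.02, 0], [-0.035, 0.016, 0], [-0.0365, 0.012, 0], [0, 0, 0]], roll=[-6.4, -6.4, -6.4, -6.4, 0], claw=[0.6, 0.6, 0.6, 0.6, 0.6])

```text
time_s: 10.75
tcp_pos: [0.4791, -0.2063, 0.3064]
tool_rot: [-179.9, 0.0, 86.0]
wrist_force: [0.9, 1.1, -3.8]
finger_gap: 0.0496
grasp_force: 45.0
```

Run:
```python
from h import *
plan(.5,-.22,.22,89.5)
s=snap('wrist','w3.png');np.savez('w3.npz',**{k:np.array(s[k]) for k in s})
```

```text
rows 3 roll -1.15
[[-0.0041, 0.0073, 0.0288], [-0.0042, 0.0072, 0.0288], [-0.0044, 0.0071, 0.0288]]
```

View pics/w3.png

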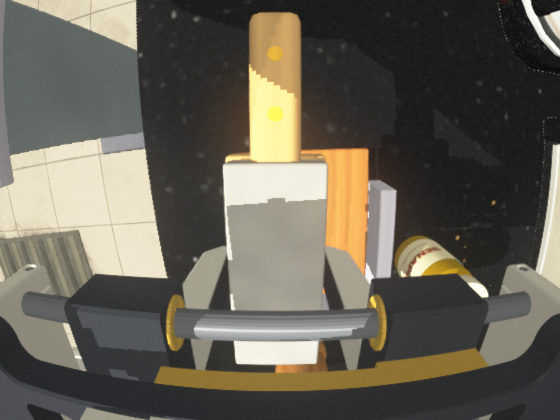

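The stone is held square to the tool, with the handle pointing up the image (275,90), the heel at row 160, and the bed and fence to its right (380,230). Now I lower it onto the bed.

drive_tool(slide=[[-0.004, 0.007, 0.028], [-0.004, 0.007, 0.028], [-0.003, 0.006, 0.028], [0, 0, 0.014], [0, 0, 0]], roll=[-1.1, -1.1, -1.1, 0, 0], claw=[0.6, 0.6, 0.6, 0.6, 0.6])

```text
time_s: 11.22
tcp_pos: [0.4975, -0.2124, 0.2054]
tool_rot: [-179.6, -0.2, 88.9]
wrist_force: [-0.7, 0.0, -5.0]
finger_gap: 0.0496
grasp_force: 45.0
```

drive_tool(slide=[[0, 0, 0.004], [0, 0, 0.002], [0, 0, 0]], roll=[0, 0, 0], claw=[0.6, 0.6, 0.6])

```text
time_s: 11.47
tcp_pos: [0.4987, -0.2133, 0.2049]
tool_rot: [179.9, 0.0, 88.9]
wrist_force: [-0.3, -1.0, -3.7]
finger_gap: 0.0496
grasp_force: 45.0
```

drive_tool(slide=[[0, 0, 0.002], [0, 0, 0]], roll=[0, 0], claw=[0.6, 0.6])

```text
time_s: 11.63
tcp_pos: [0.4986, -0.2135, 0.2027]
tool_rot: [179.9, 0.0, 88.9]
wrist_force: [0.1, 0.3, -4.3]
finger_gap: 0.0496
grasp_force: 45.0
```

drive_tool(slide=[[0, 0, 0.0015], [0, 0, 0]], roll=[0, 0], claw=[0.6, 0.6])

```text
time_s: 11.8
tcp_pos: [0.4986, -0.2135, 0.2008]
tool_rot: [180.0, 0.0, 88.9]
wrist_force: [0.4, 0.3, -3.5]
finger_gap: 0.0498
grasp_force: 45.0
```

drive_tool(slide=[[0, 0, 0.001], [0, 0, 0]], roll=[0, 0], claw=[0.6, 0.6])

```text
time_s: 11.97
tcp_pos: [0.4987, -0.2136, 0.2002]
tool_rot: [180.0, 0.0, 88.9]
wrist_force: [-3.1, 1.8, 3.7]
finger_gap: 0.0495
grasp_force: 45.0
```

drive_tool(slide=[[0, 0, 0], [0, 0, 0], [0, 0, 0], [0, 0, 0], [0, 0, 0]], roll=[0, 0, 0, 0, 0], claw=[0.3, 0.3, 0.3, 0.3, 0.3])

```text
time_s: 12.38
tcp_pos: [0.4986, -0.2136, 0.1997]
tool_rot: [180.0, 0.0, 88.9]
wrist_force: [-0.1, 0.5, -1.2]
finger_gap: 0.0647
grasp_force: 0.0
```

drive_tool(slide=[[0, 0, -0.02], [0, 0, -0.035], [0, 0, -0.04], [0.03, 0, -0.02], [0, 0, 0]], roll=[0, 0, 0, 0, 0], claw=[0.3, 0.3, 0.3, 0, 0])

```text
time_s: 12.8
tcp_pos: [0.4997, -0.1816, 0.3201]
tool_rot: [179.6, 0.1, 88.9]
wrist_force: [0.1, -0.1, 0.6]
finger_gap: 0.0747
grasp_force: 0.0
```

Run:
```python
from h import *
s=snap('wrist','w4.png');np.savez('w4.npz',**{k:np.array(s[k]) for k in s})
st=env.state();print(st['tcp_pos'],st['tool_rot'])
```

```text
[ 0.49947086 -0.18244802  0.3174132 ] [1.79759926e+02 7.97340173e-02 8.89947349e+01]
```

View pics/w4.png

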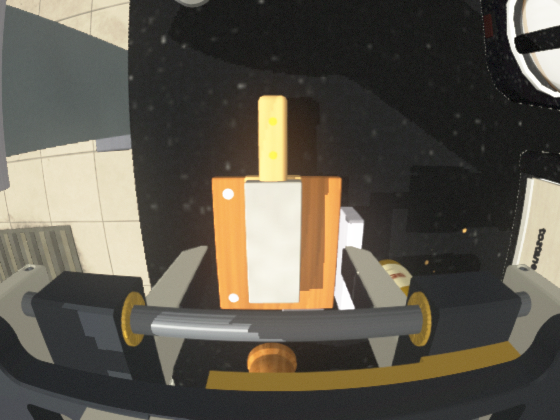

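The stone lies on the bed with its top face at (246–301, 180–303) and its handle pointing out the open side at (272,138). The fence is to the right (350,255).

Run:
```python
from h import *
s=dict(np.load('w4.npz'));hsv=cv2.cvtColor(s['img'],cv2.COLOR_BGR2HSV)
H,S,V=[hsv[...,i].astype(int) for i in range(3)]
g=(S<70)&(V>120);o=(H<25)&(S>110)&(V>70)
def edge(mask,rows,lo,hi,side,z):
    P=[]
    for v in rows:
        u=np.where(mask[v,lo:hi])[0]
        if len(u):P.append(pt(s,lo+(u.max()+.5 if side>0 else u.min()-.5),v,z,True)[:2])
    P=np.array(P);k=np.polyfit(P[:,1]+.22,P[:,0],1);r=P[:,0]-np.polyval(k,P[:,1]+.22);P=P[abs(r)<.0015];k=np.polyfit(P[:,1]+.22,P[:,0],1)
    return np.degrees(np.arctan(k[0])).round(2),k[1].round(4),len(P)
R=range(190,285)
print('stone L',edge(g,R,235,315,-1,.036),'R',edge(g,R,235,312,1,.036))
print('bed L',edge(o,R,205,240,-1,.01),'R',edge(o,range(220,285),305,350,1,.01))
print('fence inner top',edge(g,range(215,285),325,370,-1,.044),edge(g,range(215,285),325,370,-1,.01))
print('handle',pt(s,272,137,.032,True),'heel',pt(s,272,180,.036,True),'nose',pt(s,273,303,.036,True),'bed -x edge',pt(s,228,178,.01,True),pt(s,325,178,.01,True))
```

```text
stone L (np.float64(0.67), np.float64(0.4754), 95) R (np.float64(0.84), np.float64(0.5228), 95)
bed L (np.float64(0.99), np.float64(0.4417), 95) R (np.float64(0.9), np.float64(0.5611), 65)
fence inner top (np.float64(0.87), np.float64(0.5542), 70) (np.float64(0.87), np.float64(0.5614), 70)
handle [ 0.50008682 -0.12011065  0.032     ] heel [ 0.49940769 -0.15524735  0.036     ] nose [ 0.49779194 -0.27228156  0.036     ] bed -x edge [ 0.45926784 -0.15731838  0.01      ] [ 0.54741777 -0.15898632  0.01      ]
```

drive_tool(slide=[[0.035, 0, 0.01], [0.035, 0.001, 0.02], [0, 0, 0.035], [0, 0, 0.03], [0, 0, 0.02]], roll=[0, 0, 0, 0, 0], claw=[0, 0, 0, 0, 0], squeeze=30)

```text
time_s: 13.27
tcp_pos: [0.5005, -0.113, 0.1957]
tool_rot: [-179.8, -0.0, 89.0]
wrist_force: [0.2, -0.2, -0.8]
finger_gap: 0.0932
grasp_force: 0.0
```

drive_tool(slide=[[0, 0, 0.007], [0, 0, 0], [0, 0, 0]], roll=[0, 0, 0], claw=[0, 0, 0])

```text
time_s: 13.52
tcp_pos: [0.5017, -0.1139, 0.193]
tool_rot: [-180.0, -0.0, 88.9]
wrist_force: [0.8, -0.4, -0.2]
finger_gap: 0.0928
grasp_force: 0.0
```

drive_tool(slide=[[0, -0.001, 0], [0, 0, 0], [0, 0, 0], [0, 0, 0], [0, 0, 0]], roll=[0, 0, 0, 0, 0], claw=[0.9, 0.9, 0.9, 0.9, 0.9])

```text
time_s: 13.93
tcp_pos: [0.5006, -0.1136, 0.1932]
tool_rot: [180.0, 0.0, 88.9]
wrist_force: [0.3, -0.5, -0.7]
finger_gap: 0.0645
grasp_force: 0.0
```

drive_tool(slide=[[0, 0, 0], [0, 0, 0], [0, 0, 0], [0, 0, 0], [0, 0, 0]], roll=[0, 0, 0, 0, 0], claw=[0.9, 0.9, 0.9, 0.9, 0.9])

```text
time_s: 14.35
tcp_pos: [0.5005, -0.1135, 0.1926]
tool_rot: [-180.0, -0.0, 88.9]
wrist_force: [0.2, 0.3, 0.0]
finger_gap: 0.031
grasp_force: 0.0
```

drive_tool(slide=[[0, 0, 0], [0, 0, 0], [0, 0, 0]], roll=[0, 0, 0], claw=[0.9, 0.9, 0.9])

```text
time_s: 14.6
tcp_pos: [0.5005, -0.1135, 0.1927]
tool_rot: [-180.0, -0.0, 88.9]
wrist_force: [-0.6, -0.5, -1.1]
finger_gap: 0.0242
grasp_force: 30.0
```

drive_tool(slide=[[0, 0.008, 0], [-0.006, 0.01, 0], [-0.007, 0.01, 0], [-0.006, 0.004, 0], [0, 0, 0]], roll=[0, 0, 0, 0, 0], claw=[0.9, 0.9, 0.9, 0.9, 0.9])

```text
time_s: 15.02
tcp_pos: [0.5329, -0.134, 0.1927]
tool_rot: [180.0, 0.0, 88.9]
wrist_force: [3.5, -2.2, 1.8]
finger_gap: 0.0235
grasp_force: 30.0
```

drive_tool(slide=[[0, 0.002, 0], [0, 0.001, 0], [0, 0, 0]], roll=[0, 0, 0], claw=[0.9, 0.9, 0.9])

```text
time_s: 15.27
tcp_pos: [0.535, -0.1331, 0.1927]
tool_rot: [-180.0, 0.0, 88.9]
wrist_force: [-1.5, -1.4, 0.6]
finger_gap: 0.0237
grasp_force: 30.0
```

drive_tool(slide=[[-0.002, 0, 0], [-0.001, 0, 0], [0, 0, 0]], roll=[0, 0, 0], claw=[0.9, 0.9, 0.9])

```text
time_s: 15.52
tcp_pos: [0.535, -0.1361, 0.1927]
tool_rot: [180.0, -0.0, 88.9]
wrist_force: [-0.1, 1.2, -0.3]
finger_gap: 0.0233
grasp_force: 30.0
```

drive_tool(slide=[[-0.0015, 0, 0], [0, 0, 0]], roll=[0, 0], claw=[0.9, 0.9])

```text
time_s: 15.68
tcp_pos: [0.535, -0.1372, 0.1927]
tool_rot: [-180.0, -0.1, 88.9]
wrist_force: [-0.2, 10.2, 2.2]
finger_gap: 0.0237
grasp_force: 30.0
```

drive_tool(slide=[[-0.0015, 0, 0], [0, 0, 0]], roll=[0, 0], claw=[0.9, 0.9])

```text
time_s: 15.85
tcp_pos: [0.535, -0.1378, 0.1926]
tool_rot: [-180.0, -0.3, 88.9]
wrist_force: [-2.0, 22.2, 4.6]
finger_gap: 0.0243
grasp_force: 30.0
```

drive_tool(slide=[[0, 0.0015, 0], [0, 0, 0]], roll=[0, 0], claw=[0.9, 0.9])

```text
time_s: 16.02
tcp_pos: [0.5363, -0.1378, 0.1926]
tool_rot: [-179.9, -0.3, 88.9]
wrist_force: [-7.2, 23.0, 9.0]
finger_gap: 0.0236
grasp_force: 30.0
```

drive_tool(slide=[[0, 0.001, 0], [0, 0, 0]], roll=[0, 0], claw=[0.9, 0.9])

```text
time_s: 16.18
tcp_pos: [0.5371, -0.1378, 0.1926]
tool_rot: [-179.8, -0.3, 88.9]
wrist_force: [-10.8, 23.2, 11.1]
finger_gap: 0.0238
grasp_force: 30.1
```

drive_tool(slide=[[0.0015, 0, 0], [0, 0, 0]], roll=[0, 0], claw=[0.9, 0.9])

```text
time_s: 16.35
tcp_pos: [0.5373, -0.1372, 0.1926]
tool_rot: [-179.9, -0.1, 88.9]
wrist_force: [-5.0, 7.6, 4.3]
finger_gap: 0.0239
grasp_force: 30.0
```

drive_tool(slide=[[0, 0.0012, 0], [0, 0, 0]], roll=[0, 0], claw=[0.9, 0.9])

```text
time_s: 16.52
tcp_pos: [0.5385, -0.1372, 0.1926]
tool_rot: [-179.9, -0.1, 88.9]
wrist_force: [-6.0, 10.5, 5.2]
finger_gap: 0.0237
grasp_force: 30.1
```

drive_tool(slide=[[0, 0.001, 0], [0, 0, 0]], roll=[0, 0], claw=[0.9, 0.9])

```text
time_s: 16.68
tcp_pos: [0.5393, -0.1373, 0.1926]
tool_rot: [-179.9, -0.1, 88.9]
wrist_force: [-10.2, 9.8, 8.6]
finger_gap: 0.0235
grasp_force: 30.1
```

drive_tool(slide=[[0, 0.001, 0], [0, 0, 0]], roll=[0, 0], claw=[0.9, 0.9])

```text
time_s: 16.85
tcp_pos: [0.5398, -0.1372, 0.1925]
tool_rot: [-179.7, -0.1, 88.9]
wrist_force: [-20.3, 11.1, 14.7]
finger_gap: 0.0237
grasp_force: 30.1
```

drive_tool(slide=[[0, 0.001, 0], [0, 0, 0]], roll=[0, 0], claw=[0.9, 0.9])

```text
time_s: 17.02
tcp_pos: [0.5404, -0.1372, 0.1924]
tool_rot: [-179.6, -0.1, 88.9]
wrist_force: [-26.3, 12.7, 19.2]
finger_gap: 0.0235
grasp_force: 30.2
```

```bash
cat > m.py <<'E'
from h import *
import sys
s=snap('wrist',sys.argv[1]);st=env.state();print(st['tcp_pos'],st['wrist_force'],st['wrist_torque'])
E
python3 m.py w5.png
```

```text
[ 0.54040465 -0.13718569  0.19244601] [-27.32717053  11.48447955  19.33109474] [ 1.87816221  4.59931774 -0.55743026]
```

View pics/w5.png

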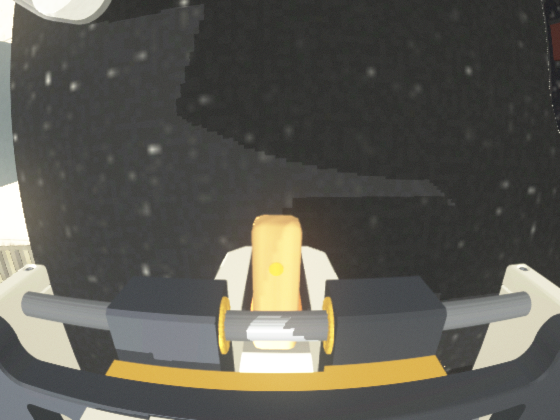

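The wrist view shows the fingers on the handle (275,265), and the forces say it is pressed on both stops. I'll ease the push slightly, release and check.

drive_tool(slide=[[0.0005, -0.0012, 0], [0, 0, 0]], roll=[0, 0], claw=[0.9, 0.9])

```text
time_s: 17.23
tcp_pos: [0.5397, -0.1369, 0.1925]
tool_rot: [-179.8, -0.1, 88.9]
wrist_force: [-13.9, 7.1, 8.4]
finger_gap: 0.0236
grasp_force: 30.2
```

drive_tool(slide=[[0, 0, 0], [0, 0, 0], [0, 0, 0], [0, 0, 0], [0, 0, 0]], roll=[0, 0, 0, 0, 0], claw=[0.6, 0.5, 0.4, 0.3, 0.3])

```text
time_s: 17.65
tcp_pos: [0.5406, -0.1374, 0.1927]
tool_rot: [180.0, 0.0, 88.9]
wrist_force: [-0.7, -0.8, -0.9]
finger_gap: 0.0526
grasp_force: 0.0
```

drive_tool(slide=[[0, 0, -0.02], [0, 0, -0.035], [0.01, 0, -0.04], [0.02, 0, -0.03], [0, 0, 0]], roll=[0, 0, 0, 0, 0], claw=[0.3, 0.3, 0.3, 0, 0])

```text
time_s: 18.07
tcp_pos: [0.5418, -0.1058, 0.3246]
tool_rot: [179.5, 0.1, 89.0]
wrist_force: [-0.1, -0.3, 0.4]
finger_gap: 0.0742
grasp_force: 0.0
```

drive_tool(slide=[[-0.03, 0, -0.02], [-0.03, -0.02, 0], [0, -0.03, 0], [0, 0, 0]], roll=[0, 0, 0, 0], claw=[0, 0, 0, 0])

```text
time_s: 18.4
tcp_pos: [0.4873, -0.1673, 0.3376]
tool_rot: [-180.0, 0.0, 88.8]
wrist_force: [-0.7, 1.1, -0.4]
finger_gap: 0.0922
grasp_force: 0.0
```

```bash
cat > m2.py <<'E'
from h import *
import sys
s=snap('wrist',sys.argv[1]);np.savez('last.npz',**{k:np.array(s[k]) for k in s});st=env.state();print(st['time_s'],st['tcp_pos'],st['tool_rot'])
u,v,z=[],[],0
def proj(p):
    E=np.array(s['extrinsics']);K=np.array(s['camera_matrix']);c=E[:3,:3]@p+E[:3,3]
    r=np.hypot(c[0],c[1]);th=np.arctan2(r,c[2]);return K[0,2]+K[0,0]*th*c[0]/r,K[1,2]+K[1,1]*th*c[1]/r
a,b=np.array([proj(np.array([.56,y,.04])) for y in(-.15,-.305)])
im=s['img'];x0,y0=int(min(a[0],b[0]))-90,int(min(a[1],b[1]))-30
cr=im[max(y0,0):y0+200,max(x0,0):x0+180];print('crop',max(x0,0),max(y0,0))
cv2.imwrite('pics/c_'+sys.argv[1],cv2.resize(cr,None,fx=3,fy=3,interpolation=2))
E
python3 m2.py w6.png
```

```text
18.45 [ 0.48862271 -0.16692793  0.33777309] [1.79965933e+02 1.72292962e-02 8.88208937e+01]
crop 256 156
```

View pics/c_w6.png

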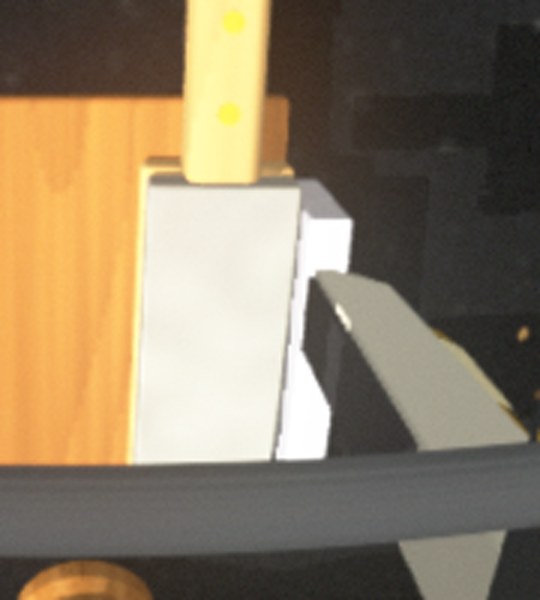

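The stone sits along the fence, but a small gap seems to open toward the nose (275,460). I'll measure it from a better vantage point.

drive_tool(slide=[[-0.03, 0, -0.02], [-0.03, 0, -0.02], [-0.02, 0, 0], [0, 0, 0], [0, 0, 0]], roll=[0, 0, 0, 0, 0], claw=[0, 0, 0, 0, 0])

```text
time_s: 18.87
tcp_pos: [0.4889, -0.2468, 0.3772]
tool_rot: [-180.0, -0.0, 88.9]
wrist_force: [-0.5, -0.4, 0.1]
finger_gap: 0.0936
grasp_force: 0.0
```

```bash
cat > e.py <<'E'
from h import *
import sys
s=snap('wrist','e.png');st=env.state();print(st['time_s'],st['tcp_pos'].round(4))
hsv=cv2.cvtColor(s['img'],cv2.COLOR_BGR2HSV);S,V=hsv[...,1].astype(int),hsv[...,2].astype(int)
E=np.array(s['extrinsics']);K=np.array(s['camera_matrix'])
def proj(x,y,z):
    c=E[:3,:3]@np.array([x,y,z])+E[:3,3];r=np.hypot(c[0],c[1]);th=np.arctan2(r,c[2]);return np.float32([K[0,2]+K[0,0]*th*c[0]/r,K[1,2]+K[1,1]*th*c[1]/r])
g=cv2.cvtColor(s['img'],cv2.COLOR_BGR2GRAY)
def prof(f,ts):   # grey + saturation along a line
    q=np.array([proj(*f(t)) for t in ts]);
    smp=lambda a:cv2.remap(a.astype(np.float32),q[None,:,0],q[None,:,1],1)[0]
    return smp(g),smp(S)
ts=np.arange(.495,.585,.001)
for y in(-.16,-.175,-.2,-.22,-.24,-.26,-.28,-.29):
    a,b=prof(lambda t:(t,y,.036),ts);i=np.where(b<80)[0];print(y,'left .036',ts[i[0]].round(3) if len(i) else None,'grey from .55:',a[50:80:1].astype(int))
ys=np.arange(-.275,-.32,-.001)
for x in(.52,.535,.55):
    a,b=prof(lambda t:(x,t,.036),ys);print('nose x',x,a.astype(int))
E
python3 e.py
```

```text
18.9167 [ 0.4889 -0.2461  0.377 ]
-0.16 left .036 0.559 grey from .55: [232 214 184 151 115  94  87  86  82  81  83  76  58  43  41  41  39  41
  40  38  37  37  37  37  40  39  41  45  46  47]
-0.175 left .036 0.559 grey from .55: [224 199 168 137 125 122 121 120 116 115 112 108  85  56  47  49  47  47
  46  45  45  43  45  45  45  47  50  52  52  51]
-0.2 left .036 0.512 grey from .55: [236 236 237 237 238 238 239 240 240 240 240 240 240 240 239 213 175 204
 239 251 255 255 255 255 254 254 254 254 254 254]
-0.22 left .036 0.511 grey from .55: [235 235 235 235 235 235 235 235 235 235 235 235 236 235 220 192 199 243
 247 253 255 255 255 255 254 254 254 254 254 254]
-0.24 left .036 0.511 grey from .55: [240 240 240 240 239 238 238 238 237 237 237 236 236 234 189 167 220 242
 248 253 255 255 254 254 254 254 254 254 254 254]
-0.26 left .036 0.51 grey from .55: [244 244 244 244 244 243 243 243 244 243 243 242 238 216 177 172 230 246
 253 254 254 254 254 254 254 254 254 254 254 254]
-0.28 left .036 0.51 grey from .55: [238 238 239 240 240 240 241 241 241 241 242 242 224 167 131 171 232 248
 254 254 254 254 254 254 254 254 254 254 254 254]
-0.29 left .036 0.495 grey from .55: [236 236 236 236 236 236 236 236 236 236 237 230 201 136  78  64  67  67
  65  65  65  64  63  63  64  64  64  63  65  66]
nose x 0.52 [238 238 239 238 238 238 238 238 238 238 239 239 240 240 241 241 241 242
 240 226 188 162 154 154 159 180 231 249 253 254 254 254 254 254 254 254
 254 254 251 238 167  97  68  63  62]
nose x 0.535 [240 240 238 238 238 238 238 238 238 238 238 238 238 239 240 239 238 238
 238 231 206 170 155 154 156 173 215 246 253 254 254 254 254 254 254 254
 254 254 254 244 186 117  71  61  64]
nose x 0.55 [240 240 240 240 240 240 240 240 240 239 239 238 238 237 237 236 236 236
 235 231 209 154 123 123 135 156 194 242 251 252 252 252 253 253 253 253
 254 254 253 241 198 104  71  64  62]
```

Numerically, the nose is within about 1–2 mm of the stop, the heel touches the fence, and the nose end is about 1 mm off it. That is inside tolerance, but I'll nudge the nose side with closed fingers to square it up.

drive_tool(slide=[[-0.025, -0.014, 0], [0, 0, 0], [0, 0, 0], [0, 0, 0], [0, 0, 0.02]], roll=[0, 0, 0, 0, 0], claw=[1, 1, 1, 1, 1])

```text
time_s: 19.33
tcp_pos: [0.4748, -0.2704, 0.3608]
tool_rot: [179.8, 0.1, 89.0]
wrist_force: [0.4, 0.4, 0.5]
finger_gap: 0.0641
grasp_force: 0.0
```

drive_tool(slide=[[0, 0, 0.035], [0, 0, 0.035], [0, 0, 0.03], [0, 0, 0.03], [0, 0, 0]], roll=[0, 0, 0, 0, 0], claw=[1, 1, 1, 1, 1])

```text
time_s: 19.75
tcp_pos: [0.4732, -0.2693, 0.2218]
tool_rot: [-179.6, -0.2, 89.0]
wrist_force: [-0.8, -0.4, -1.5]
finger_gap: 0.031
grasp_force: 0.0
```

drive_tool(slide=[[0, 0, 0.01], [0, 0, 0.006], [0, 0, 0], [0, 0.006, 0], [0, 0, 0]], roll=[0, 0, 0, 0, 0], claw=[1, 1, 1, 1, 1])

```text
time_s: 20.17
tcp_pos: [0.481, -0.2714, 0.2131]
tool_rot: [179.9, 0.1, 88.9]
wrist_force: [-0.1, -0.8, 0.2]
finger_gap: 0.0015
grasp_force: 0.0
```

drive_tool(slide=[[0, 0.004, 0], [0, 0.003, 0], [0, 0, 0]], roll=[0, 0, 0], claw=[1, 1, 1])

```text
time_s: 20.42
tcp_pos: [0.4876, -0.2714, 0.2122]
tool_rot: [180.0, 0.0, 88.9]
wrist_force: [-0.3, 0.0, 0.5]
finger_gap: 0.0005
grasp_force: 0.0
```

drive_tool(slide=[[0, 0.002, 0], [0, 0, 0]], roll=[0, 0], claw=[1, 1])

```text
time_s: 20.58
tcp_pos: [0.4893, -0.2714, 0.2118]
tool_rot: [180.0, 0.0, 88.9]
wrist_force: [1.2, -0.7, -0.5]
finger_gap: 0.0002
grasp_force: 0.0
```

drive_tool(slide=[[0, 0.0015, 0], [0, 0, 0]], roll=[0, 0], claw=[1, 1])

```text
time_s: 20.75
tcp_pos: [0.4906, -0.2714, 0.2117]
tool_rot: [180.0, 0.0, 88.9]
wrist_force: [0.0, 0.9, -0.3]
finger_gap: 0.0006
grasp_force: 0.0
```

drive_tool(slide=[[0, 0.0015, 0], [0, 0, 0]], roll=[0, 0], claw=[1, 1])

```text
time_s: 20.92
tcp_pos: [0.4921, -0.2714, 0.2117]
tool_rot: [180.0, 0.0, 88.9]
wrist_force: [1.1, -0.2, 0.2]
finger_gap: 0.0005
grasp_force: 0.0
```

drive_tool(slide=[[0, 0.0015, 0], [0, 0, 0]], roll=[0, 0], claw=[1, 1])

```text
time_s: 21.08
tcp_pos: [0.4937, -0.2714, 0.2117]
tool_rot: [180.0, -0.0, 88.9]
wrist_force: [-0.1, -0.3, 0.9]
finger_gap: 0.0005
grasp_force: 0.0
```

drive_tool(slide=[[0, 0.001, 0], [0, 0, 0]], roll=[0, 0], claw=[1, 1])

```text
time_s: 21.25
tcp_pos: [0.4946, -0.2715, 0.2117]
tool_rot: [-180.0, -0.0, 88.9]
wrist_force: [0.0, -0.8, -0.1]
finger_gap: 0.0006
grasp_force: 0.2
```

drive_tool(slide=[[0, 0.001, 0], [0, 0, 0]], roll=[0, 0], claw=[1, 1])

```text
time_s: 21.42
tcp_pos: [0.4956, -0.2715, 0.2117]
tool_rot: [-180.0, 0.0, 88.9]
wrist_force: [-1.0, -0.6, 0.5]
finger_gap: 0.0003
grasp_force: 0.5
```

drive_tool(slide=[[0, 0.001, 0], [0, 0, 0]], roll=[0, 0], claw=[1, 1])

```text
time_s: 21.58
tcp_pos: [0.4964, -0.2716, 0.2116]
tool_rot: [-179.9, 0.0, 88.9]
wrist_force: [-4.9, -1.3, 1.7]
finger_gap: 0.0006
grasp_force: 2.5
```

drive_tool(slide=[[0, 0.001, 0], [0, 0, 0]], roll=[0, 0], claw=[1, 1])

```text
time_s: 21.75
tcp_pos: [0.4969, -0.2716, 0.2115]
tool_rot: [-179.8, -0.0, 88.9]
wrist_force: [-12.5, -1.1, 6.2]
finger_gap: 0.0009
grasp_force: 6.6
```

drive_tool(slide=[[0, 0.001, 0], [0, 0, 0]], roll=[0, 0], claw=[1, 1])

```text
time_s: 21.92
tcp_pos: [0.4975, -0.2717, 0.2115]
tool_rot: [-179.7, -0.0, 88.9]
wrist_force: [-21.6, -0.2, 10.9]
finger_gap: 0.0005
grasp_force: 10.9
```

drive_tool(slide=[[0, -0.008, 0], [0, -0.012, 0], [0.005, 0, -0.035], [0.01, 0, -0.04], [0.01, 0, -0.04]], roll=[0, 0, 0, 0, 0], claw=[1, 1, 1, 1, 1])

```text
time_s: 22.33
tcp_pos: [0.478, -0.2458, 0.3276]
tool_rot: [-179.9, -0.0, 88.9]
wrist_force: [0.5, -0.9, 0.6]
finger_gap: 0.0005
grasp_force: 0.0
```

drive_tool(slide=[[0, 0.012, -0.04], [0, 0, -0.01], [0, 0, 0], [0, 0, 0], [0, 0, 0]], roll=[0, 0, 0, 0, 0], claw=[0, 0, 0, 0, 0])

```text
time_s: 22.75
tcp_pos: [0.4905, -0.2464, 0.3749]
tool_rot: [-179.9, -0.1, 88.9]
wrist_force: [-1.7, -0.4, -0.6]
finger_gap: 0.0291
grasp_force: 0.0
```

```bash
python3 e.py
```

```text
22.8 [ 0.4906 -0.2464  0.3747]
-0.16 left .036 0.559 grey from .55: [222 199 168 133 105  93  91  89  85  85  86  80  59  43  41  43  41  42
  39  38  40  38  39  40  40  39  41  46  46  47]
-0.175 left .036 0.559 grey from .55: [216 191 159 135 125 124 121 119 117 116 115 108  86  57  50  49  48  47
  48  49  47  46  45  47  45  47  50  53  51  52]
-0.2 left .036 0.512 grey from .55: [235 235 237 237 238 238 239 240 240 241 241 241 240 240 238 220 188 228
 245 252 255 255 255 255 254 254 254 254 254 254]
-0.22 left .036 0.512 grey from .55: [235 235 235 235 235 234 235 236 235 235 236 235 235 236 234 201 185 223
 248 253 255 255 255 254 254 254 254 254 254 254]
-0.24 left .036 0.512 grey from .55: [240 241 240 240 239 238 238 238 237 237 237 237 236 235 229 214 232 243
 247 255 255 254 254 254 254 254 254 254 254 254]
-0.26 left .036 0.512 grey from .55: [244 244 244 244 243 243 244 244 243 243 243 243 243 242 226 224 236 245
 250 255 254 254 254 254 254 254 254 254 254 254]
-0.28 left .036 0.512 grey from .55: [239 238 238 239 239 240 240 240 241 241 241 241 241 239 215 224 239 247
 251 254 254 254 254 254 254 254 254 254 254 254]
-0.29 left .036 0.495 grey from .55: [235 235 235 235 236 236 236 236 236 236 236 236 235 223 179 114  73  65
  65  66  66  63  65  64  64  64  64  64  64  64]
nose x 0.52 [238 238 238 239 238 238 238 238 238 238 239 239 239 240 240 240 241 241
 238 223 185 157 153 152 156 176 204 220 193 122  92  81  74  71  69  67
  65  65  64  63  62  61  61  60  60]
nose x 0.535 [240 240 239 239 238 238 238 238 238 238 238 238 238 239 239 240 240 240
 240 227 192 166 155 153 156 174 228 248 244 212 178 160 158 158 160 160
 159 158 158 158 158 157 156 156 157]
nose x 0.55 [240 240 240 240 240 240 240 239 239 239 239 238 238 237 235 236 236 236
 234 218 177 126 106 123 135 154 208 243 252 252 252 252 252 252 252 252
 252 250 248 221 177 155 155 158 157]
```

The fence side is now flush along its whole length. The nose may still be short of the stop by up to about 2.5 mm, so I'll push the handle's end with closed fingers.

drive_tool(slide=[[0.036, 0.009, 0], [0.037, 0.009, 0], [0.036, 0.009, 0], [0.037, 0.009, 0], [0.036, 0.008, 0]], roll=[0, 0, 0, 0, 0], claw=[1, 1, 1, 1, 1])

```text
time_s: 23.22
tcp_pos: [0.5383, -0.0637, 0.3751]
tool_rot: [-179.9, -0.0, 88.9]
wrist_force: [0.4, 0.0, -0.1]
finger_gap: 0.0093
grasp_force: 0.0
```

drive_tool(slide=[[0, 0, 0.035], [0, 0, 0.035], [0, 0, 0.035], [0, 0, 0.035], [0, 0, 0.02]], roll=[0, 0, 0, 0, 0], claw=[1, 1, 1, 1, 1])

```text
time_s: 23.63
tcp_pos: [0.5368, -0.065, 0.2112]
tool_rot: [-179.7, -0.0, 88.9]
wrist_force: [-0.5, -0.3, 0.8]
finger_gap: 0.0001
grasp_force: 0.0
```

drive_tool(slide=[[0, 0, 0.014], [0, 0, 0], [0, 0, 0]], roll=[0, 0, 0], claw=[1, 1, 1])

```text
time_s: 23.88
tcp_pos: [0.5379, -0.0653, 0.2014]
tool_rot: [-179.8, -0.0, 88.9]
wrist_force: [-0.3, 0.2, 0.3]
finger_gap: 0.0005
grasp_force: 0.0
```

drive_tool(slide=[[-0.01, 0, 0], [-0.008, 0, 0], [-0.004, 0, 0], [-0.002, 0, 0], [0, 0, 0]], roll=[0, 0, 0, 0, 0], claw=[1, 1, 1, 1, 1])

```text
time_s: 24.3
tcp_pos: [0.538, -0.09, 0.2031]
tool_rot: [180.0, 0.0, 88.9]
wrist_force: [-0.4, 0.0, -0.7]
finger_gap: 0.0006
grasp_force: 0.0
```

drive_tool(slide=[[-0.002, 0, 0], [-0.002, 0, 0], [0, 0, 0]], roll=[0, 0, 0], claw=[1, 1, 1])

```text
time_s: 24.55
tcp_pos: [0.5379, -0.0934, 0.2026]
tool_rot: [180.0, 0.0, 88.9]
wrist_force: [-0.8, 0.2, 0.0]
finger_gap: 0.0005
grasp_force: 0.0
```

drive_tool(slide=[[-0.002, 0, 0], [0, 0, 0]], roll=[0, 0], claw=[1, 1])

```text
time_s: 24.72
tcp_pos: [0.5378, -0.0954, 0.2026]
tool_rot: [-180.0, 0.0, 88.9]
wrist_force: [-0.0, -0.5, -0.6]
finger_gap: 0.0003
grasp_force: 0.0
```

drive_tool(slide=[[-0.0015, 0, 0], [0, 0, 0]], roll=[0, 0], claw=[1, 1])

```text
time_s: 24.88
tcp_pos: [0.5378, -0.0969, 0.2026]
tool_rot: [-180.0, 0.0, 88.9]
wrist_force: [-1.8, -0.2, -0.1]
finger_gap: 0.0005
grasp_force: 0.0
```

drive_tool(slide=[[-0.0015, 0, 0], [0, 0, 0]], roll=[0, 0], claw=[1, 1])

```text
time_s: 25.05
tcp_pos: [0.5378, -0.0981, 0.2026]
tool_rot: [-180.0, -0.1, 88.9]
wrist_force: [0.1, 3.6, -0.0]
finger_gap: 0.0009
grasp_force: 2.2
```

drive_tool(slide=[[-0.001, 0, 0], [0, 0, 0]], roll=[0, 0], claw=[1, 1])

```text
time_s: 25.22
tcp_pos: [0.5378, -0.0985, 0.2026]
tool_rot: [-180.0, -0.2, 88.9]
wrist_force: [0.8, 12.3, 1.9]
finger_gap: 0.0003
grasp_force: 6.4
```

drive_tool(slide=[[-0.001, 0, 0], [0, 0, 0]], roll=[0, 0], claw=[1, 1])

```text
time_s: 25.38
tcp_pos: [0.5378, -0.0989, 0.2026]
tool_rot: [-180.0, -0.3, 88.9]
wrist_force: [-0.2, 21.5, 3.5]
finger_gap: 0.0003
grasp_force: 10.6
```

drive_tool(slide=[[-0.001, 0, 0], [0, 0, 0]], roll=[0, 0], claw=[1, 1])

```text
time_s: 25.55
tcp_pos: [0.5378, -0.0993, 0.2026]
tool_rot: [-180.0, -0.4, 88.9]
wrist_force: [-1.0, 29.1, 5.5]
finger_gap: 0.0003
grasp_force: 14.7
```

The force rises stiffly at about 9 N/mm, far above sliding friction, so the nose is hard against the stop. Now I retreat and check the result once more.

drive_tool(slide=[[0.008, 0, 0], [0.015, 0, 0], [0, 0, -0.035], [0, 0, -0.04], [0, 0, -0.04]], roll=[0, 0, 0, 0, 0], claw=[1, 1, 1, 1, 1])

```text
time_s: 25.97
tcp_pos: [0.5378, -0.078, 0.3185]
tool_rot: [-179.9, 0.0, 88.9]
wrist_force: [0.3, -0.4, -0.2]
finger_gap: 0.0005
grasp_force: 0.0
```

drive_tool(slide=[[-0.036, -0.009, -0.02], [-0.036, -0.009, -0.02], [-0.036, -0.009, -0.02], [-0.036, -0.009, 0], [-0.025, -0.009, 0]], roll=[0, 0, 0, 0, 0], claw=[1, 1, 1, 1, 1])

```text
time_s: 26.38
tcp_pos: [0.4895, -0.2475, 0.3785]
tool_rot: [179.9, 0.1, 88.9]
wrist_force: [1.1, 0.1, 0.4]
finger_gap: 0.0009
grasp_force: 0.0
```

drive_tool(slide=[[0, 0, 0], [0, 0, 0], [0, 0, 0]], roll=[0, 0, 0], claw=[1, 1, 1])

```text
time_s: 26.63
tcp_pos: [0.4904, -0.2449, 0.3768]
tool_rot: [-180.0, -0.0, 88.9]
wrist_force: [0.5, 0.2, -0.2]
finger_gap: 0.0007
grasp_force: 0.0
```

```bash
python3 e.py | grep -v '^-0.1'
```

```text
26.6833 [ 0.4905 -0.2445  0.3768]
  42  41  39  38  38  39  37  38  41  46  45  46]
  48  44  44  47  47  47  46  46  48  52  51  52]
-0.2 left .036 0.513 grey from .55: [235 236 236 236 237 238 238 239 240 240 240 240 240 240 237 221 209 230
 245 251 255 255 255 254 254 254 254 254 254 254]
-0.22 left .036 0.512 grey from .55: [235 235 234 234 235 235 235 235 234 234 235 235 236 234 231 204 169 235
 248 253 254 255 255 254 254 254 254 254 254 254]
-0.24 left .036 0.512 grey from .55: [241 241 241 240 239 239 238 237 237 237 236 236 236 235 221 192 198 237
 249 255 254 254 254 254 254 254 254 254 254 254]
-0.26 left .036 0.512 grey from .55: [244 243 243 243 244 244 243 243 243 243 243 243 243 243 228 188 215 239
 251 255 254 254 254 254 254 254 254 254 254 254]
-0.28 left .036 0.511 grey from .55: [238 238 238 238 240 240 240 240 240 241 241 241 242 238 218 192 229 245
 253 255 254 254 254 254 254 254 254 254 254 254]
-0.29 left .036 0.495 grey from .55: [235 236 236 236 236 236 237 236 236 236 235 235 234 228 182 116  77  67
  67  66  67  66  67  66  67  68  65  65  67  66]
nose x 0.52 [238 238 238 238 238 238 238 238 237 237 238 238 238 239 239 241 241 241
 240 232 203 169 155 154 160 195 232 250 254 254 254 254 254 254 252 249
 241 229 209 178 160 155 156 159 159]
nose x 0.535 [240 240 239 239 239 238 238 237 238 238 239 239 239 239 239 240 240 240
 239 234 216 174 158 155 159 183 221 249 253 253 254 254 254 254 254 254
 254 254 254 238 188 105  72  66  64]
nose x 0.55 [239 240 239 239 240 240 240 239 239 239 239 238 237 237 237 236 236 235
 236 232 202 150 119 119 133 158 215 243 252 254 254 253 253 253 253 253
 253 252 252 251 184 109  75  67  63]
```

```bash
python3 -c "
from plant import job_done
print(job_done())"
```

```text
the job is handed in; nothing more can be done
None
```

I handed the job in at about 27 s. The long stone is flat on the base, pressed against the fence and the nose stop with its handle out of the open end, and the shaker stands on the worktop off the base; the hand-in returned no verdict.

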